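# Show a washed filling nozzle to the inspection camera

### The arm

A 6-joint arm with a two-finger parallel gripper is mounted at the origin on the work surface. World frame = base frame: x ahead of the robot, y to its left, z up, the work surface at z = 0. Lengths are in m, angles in rad, forces in N, time in s.
With the tool pointing down it reaches from about 0.325 to 0.85 m from the base axis. Payload 15.5 kg.
Tool frame: the origin (TCP) lies on the mounting face of the last link; the fingertips stand 191 mm ahead of it and the grasp point (between the pads) lies 172 mm ahead of it; z points along the fingers, y is the direction in which the jaws open and shut (so a half turn about z gives the same grasp; the last joint's range is limited). The gripper opens to 91 mm and grips with 3 to 60 N. Pads are 32 mm wide; open, the fingers measure 118 mm over their backs; the gripper's body (76 mm by 178 mm) begins 60 mm behind the grasp point.
Start: joints at [-0.096, 0.494, 1.345, -0, 1.302, -0.096], TCP at [0.625, 0, 0.405] pointing down, gripper open.
Joint ranges: [-2.91, 2.91], [-0.82, 2.16], [0.22, 2.67], [-1.22, 4.37], [0.12, 2.79], [-3.08, 3.08]. Speed limits (rad/s): [1.89, 1.89, 2.57, 3.01, 3.01, 3.01].

### API

Orientations are given as a rotation vector (axis times angle).
In Python, from plant import env gives the robot as it stands.
- The arm moves only by the tool arm_command, never from a script. Its argument "motion" is a list of rows, each a list of 2 entries, a list of its own where there are three numbers: the shift along the tool's x, y, z normalised to -1 to 1, where 1 is 1 m, then the turn about the tool's z normalised to -1 to 1, where 1 is pi rad. In form: [[[dx, dy, dz], turn], ...]. A call has 1 to 8 rows; each row is the pose to reach, as a shift and turn from the pose measured when the call began, along the tool's axes at that moment, turning the shorter way round; what a row does not reach only later rows make up. A row lasts 1/12 s, in which the tool goes at most 41.7 mm and 7.16 degrees, less where a joint would pass 70% of its speed; a pose out of reach is approached as far as the arm can. A call with a number of a shift or a turn outside -1 to 1 is refused whole. A call with a gripper value outside its range is refused whole. "hand" is the gripper command: -1 is shut, 1 is fully open, values between are in proportion, set as the call begins (left out, the last holds). The fingers move at their own pace and stop on an object; "grip_force" is the grip in N (left out, the last holds). Time passes only in rows, so rows that repeat a pose let the fingers close. It gives the time, the measured TCP pose, the force and the opening at its end, in the units of the state.
- env.get_state(): the state, without advancing time (a new reading comes with each control period).
- env.camera(name): name is "scene" or "side" or "wrist"; returns the picture (384x512x3 uint8, red, green, blue); there is no depth.
- env.camera_model(name): a dict with "fx", "fy", "cx", "cy" (pixels), "T" (4x4, takes a point from camera to world coordinates); the wrist camera has in their place "hand_eye" (4x4, takes a point from camera to tool coordinates, whose origin is the TCP and whose axes are the flange's). Camera axes: x right, y down, z forward; pixel columns grow to the right and rows downward; lengths in m; the calibration is good to about 2 mm. The wrist camera is an equidistant fisheye: a pixel r from the principal point sees the ray r / f radians off the axis. A picture is of the moment at which its call begins: read the wrist's pose just before it. camera_model takes no time and is no camera call.
- env.finish_job(): hands the job in, once; it reports no verdict.
The state is a dict: "time_s": time; "joints": joint angles; "dq": joint speeds; "joint_torque": joint torques, N m; "position": TCP position; "tcp_rot": TCP orientation; "wrist_force": force on the tool from outside, world axes, zero at the start; "moment": the same for the moment, N m; "opening": finger opening in m.
Only numpy, scipy, OpenCV 4.12 (cv2) and the standard library are available. Lean on these libraries where they do the work, as an engineer would, in place of code of your own. Each camera call takes 0.05 s, during which the arm holds its last target. There are 200 camera calls.

### The job

Turn the ring light up by sliding the dimmer on its controller until the white line on the cap stands at the yellow tape mark, and let go of it. Then lift the blue-banded filling nozzle out of the drying rack and hold it up in front of the inspection camera, its open mouth facing the lens 100 mm from the lens front, centred in the picture and pointing straight along the line of sight. Finish while still holding it there at rest; do not touch the camera or its stand, and leave everything else where it is.

Things in the scene. Friction and masses are not known exactly. Their poses are not given: they have to be found in the camera images.
- blue_centre (a point): Centre, on the axis, of the stainless filling nozzle with the BLUE band, to be presented. Loose, 110 mm long, about 0.17 kg, lying level in any one of the rack's three notches, axis 46 mm above the table. x axis: along the nozzle towards its mouth. Its round body, 24 mm diameter, reaches from 40 mm behind the centre to 14 mm ahead; it balances 10 mm behind the centre; grip it across, near the centre
- blue_mouth (a point): Centre of the blue-banded nozzle's open mouth, 55 mm ahead of its centre; axes as blue_centre. At this end a tube of 16 mm diameter, 33 mm long, with an 11 mm bore; at the tail a flange of 34 mm diameter, 6 mm thick, 55 mm behind the centre; the blue band, 13 mm wide, is nearer the tail
- green_centre (a point): Centre of a like nozzle with a green band, in another notch of the rack; not to be moved
- orange_centre (a point): Centre of a like nozzle with an orange band, in the third notch; not to be moved
- rack: Drying rack, fixed: steel drip tray 150 mm (x) x 264 mm (y), rim 16 mm high, with two white rails along y, 8 mm thick, at x = -34 and +37 mm, up to 45 mm high. Open-topped notches at y = -80, 0, +80 mm; nozzles lie across both rails, mouths to +x, and lift straight up. Between the rails the space is free down to 6 mm above the table. Origin: centre of its underside, on the table
- controller: Light controller, a fixed grey box 130 mm (x) x 190 mm (y) x 40 mm high with a dark top panel; the dimmer's slot runs along its y axis through the middle of the top, scale lines on its -x side. Origin: centre of its underside, on the table
- dimmer (a joint): Dimmer slide, in m: 0 is dimmest (cap 50 mm on the -y side of the controller's middle), 0.1 is brightest (50 mm on the +y side). About 1.5 N of friction; it stays where it is left
- dimmer_cap (a point): Centre of the dimmer's black cap: 22 mm (controller x) x 16 mm (controller y) x 26 mm high, with a white line across it at the middle. Its underside is 2 mm above the panel, its top 28 mm above the panel, 68 mm above the table. Axes parallel to the controller's
- tape_mark (a point): Middle of the strip of yellow tape stuck flat on the controller's panel beside the slot, 34 mm (x) x 5 mm (y), 33 mm to the +x side of the slot; axes parallel to the controller's. The cap is at the mark when the cap's centre and this point are at the same place along the controller's y
- stand: Camera stand, fixed: white base plate 180 x 160 x 14 mm and a steel column 25 mm diameter, 374 mm high. Origin: column axis, on the table
- camera: Inspection camera on its clamp, fixed to the column; a ring light surrounds the lens. Origin: on the column axis at the height of the lens; x axis: level, over the table in the direction in which the camera looks. Its height on the column and its direction vary
- lens (a point): Centre of the lens front, flush with the ring light (90 mm diameter), 160 mm from the column. x axis: line of sight, out of the lens, always 20 degrees below level; y: level; z: up in the picture. The nozzle's mouth belongs at (100, 0, 0) mm here, mouth to the lens, axis along the line of sight, so its tail is farther away and lower than its mouth
- caliper: Steel vernier caliper, 235 mm long, lying flat on the table, loose; bystander
- caliper_case: Black plastic caliper case 90 x 240 x 28 mm, lying near the robot on its left, loose; bystander
- tablet: Tablet computer 175 x 250 x 8 mm, lying flat, loose; bystander
- soap_bottle: Pale green pump bottle, 66 mm diameter, 173 mm high, loose; bystander
- sample_jar: Glass sample jar with a white cap, 60 mm diameter, 75 mm high, loose; bystander
- plug_gauge: Plug gauge, square aluminium handle 13 mm with a steel pin at each end, 116 mm long, lying beyond the caliper, loose; bystander

How it is judged:
On the way, in this order (a step that is already met when the one before it is completed fails the run):
1. the dimmer's line is within 5 mm of the tape mark and the dimmer has been let go (y of dimmer_cap in the frame of tape_mark between -0.005 and 0.005 m and contact force between the fingers and controller below 0.1 N), for 0.2 s.
2. the blue-banded nozzle is held by the fingers, clear above the rack (height (world z) of blue_centre above 0.085 m and contact force between the fingers and blue_nozzle above 2 N and contact force between blue_nozzle and rack below 0.05 N), for 0.2 s.
At the end, for the whole second after the job is handed in: Held at rest by the fingers alone: mouth 85 to 115 mm in front of the lens and facing it, within 12 mm of the line of sight sideways and up or down, nozzle axis within 10 degrees of the line of sight; dimmer let go within 5 mm of the tape mark (y of dimmer_cap in the frame of tape_mark between -0.005 and 0.005 m and x of blue_mouth in the frame of lens between 0.085 and 0.115 m and y of blue_mouth in the frame of lens between -0.012 and 0.012 m and z of blue_mouth in the frame of lens between -0.012 and 0.012 m and x of blue_centre in the frame of lens above 0.13 m and angle between the x axis of blue_centre and the x axis of lens, either way round below 0.175 rad and height (world z) of blue_centre above 0.11 m and contact force between the fingers and blue_nozzle above 2 N and contact force between blue_nozzle and camera below 0.05 N and contact force between blue_nozzle and stand below 0.05 N and contact force between blue_nozzle and rack below 0.05 N and linear speed of blue_nozzle below 0.02 m/s and angular speed of blue_nozzle below 0.15 rad/s); the arm keeps its last pose, push and grip.
It fails at once if the camera or its stand is touched (contact force between any of the arm, the fingers, blue_nozzle and camera above 1 N or contact force between any of the arm, the fingers, blue_nozzle and stand above 1 N).
It fails at once if another nozzle or a bystander is moved more than 20 mm (distance of any of green_centre, orange_centre, caliper, caliper_case, tablet, soap_bottle, sample_jar, plug_gauge from where it was at the start of the episode above 0.02 m).
It also fails if it takes over 45 s, if anything falls off the work surface, if the arm or the gripper's body presses on something with over 40 N, if the wrist force passes 120 N, or if a joint passes its speed limit or range.

## Working session

There is one attempt and no reset: what is moved stays moved. The work goes in short steps, Python scripts to look and compute and a tool call to move; the robot and the scene stay as the last step left them, time stands still between calls to the robot, and variables do not carry over. Pictures are saved under pics/ and viewed, about 8 in all and at most 12, crops included, and the job is handed in when it is done.

Besides the shell and the picture viewer there is one more tool, called after "Call:" as name(argument=value, ...), one argument or row to a line, values as JSON. arm_command: Moves the arm, as the interface text tells. Scaled input: -1 to 1 covers 1 m each way for a shift and pi rad each way for a turn. Its arguments: {"type":"object","properties":{"motion":{"type":"array","items":{"type":"array"}},"hand":{"type":"number"},"grip_force":{"type":"number"}},"required":["motion"]}

```bash
mkdir -p pics; ls
python3 - <<'E'
from plant import env
import cv2,numpy as np
print(env.get_state())
for n in("scene","side","wrist"):
    m=env.camera_model(n);print(n,{k:np.round(v,4).tolist() for k,v in m.items()})
    im=env.camera(n)[:,:,::-1]
    cv2.imwrite(f"pics/{n}0.png",im)
a=cv2.imread("pics/scene0.png");cv2.imwrite("pics/s0b.png",cv2.resize(a,(800,600),interpolation=cv2.INTER_CUBIC))
a=cv2.imread("pics/wrist0.png");cv2.imwrite("pics/w0b.png",cv2.resize(a,(800,600),interpolation=cv2.INTER_CUBIC))
a=cv2.imread("pics/side0.png");cv2.imwrite("pics/d0b.png",cv2.resize(a,(800,600),interpolation=cv2.INTER_CUBIC))
E
```

```text
pics
{'time_s': 0.0, 'joints': array([-9.55010796e-02,  4.94168699e-01,  1.34609898e+00,  1.45460325e-05,
        1.30250504e+00, -9.54942786e-02]), 'dq': array([-5.34784197e-04, -2.15758080e-03,  7.62296766e-04, -2.35843151e-05,
       -5.67184252e-05,  1.97051490e-03]), 'joint_torque': array([-1.07322368e-03, -8.78814626e+01, -3.81857479e+01,  7.05250050e-02,
        5.33505273e-02, -1.50444166e-04]), 'position': array([6.24860411e-01, 1.81781678e-05, 4.04158034e-01]), 'tcp_rot': array([-2.22080325e+00, -2.22077956e+00,  1.16243416e-03]), 'wrist_force': array([ 0.18520761, -0.19740156,  0.16915884]), 'moment': array([0.01327694, 0.03145834, 0.01708475]), 'opening': 0.09129024374788532}
scene {'fx': 348.1818, 'fy': 348.1818, 'cx': 258.021, 'cy': 190.4715, 'T': [[0.3321, 0.5387, -0.7743, 1.3046], [0.9431, -0.2021, 0.2639, -0.1795], [-0.0143, -0.8179, -0.5751, 0.7104], [0.0, 0.0, 0.0, 1.0]]}
side {'fx': 354.5366, 'fy': 354.5366, 'cx': 261.7042, 'cy': 192.2703, 'T': [[0.7606, -0.5035, 0.4099, 0.1083], [-0.6491, -0.579, 0.4934, -0.4352], [-0.0111, -0.6413, -0.7672, 0.9624], [0.0, 0.0, 0.0, 1.0]]}
wrist {'fx': 297.3186, 'fy': 297.3186, 'cx': 256.771, 'cy': 188.8053, 'hand_eye': [[-0.0004, -0.9547, -0.2977, 0.0859], [1.0, -0.0001, -0.0011, 0.0003], [0.001, -0.2977, 0.9547, 0.0204], [0.0, 0.0, 0.0, 1.0]]}
```

View pics/s0b.png

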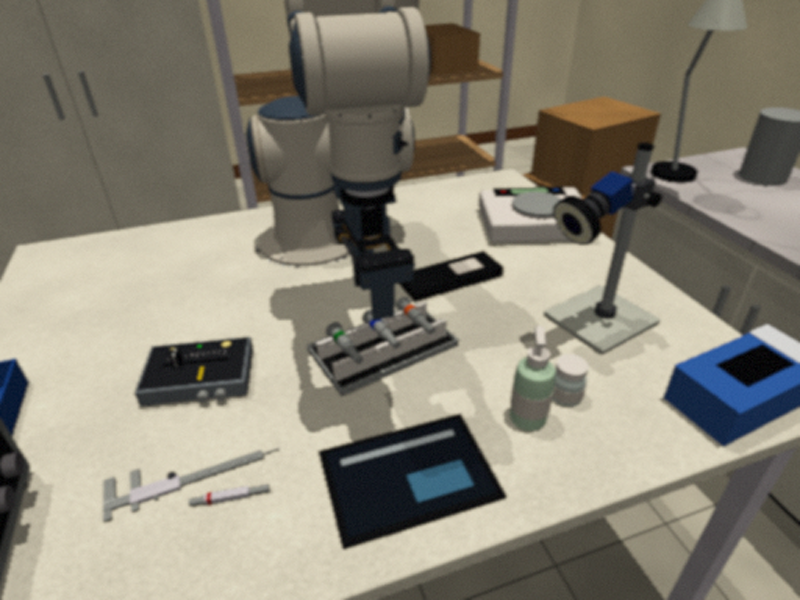

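View pics/w0b.png

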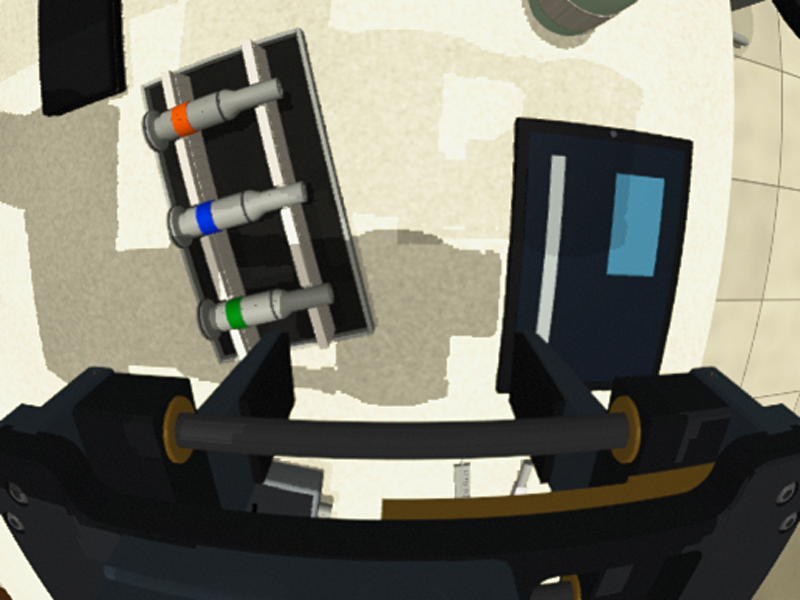

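View pics/d0b.png

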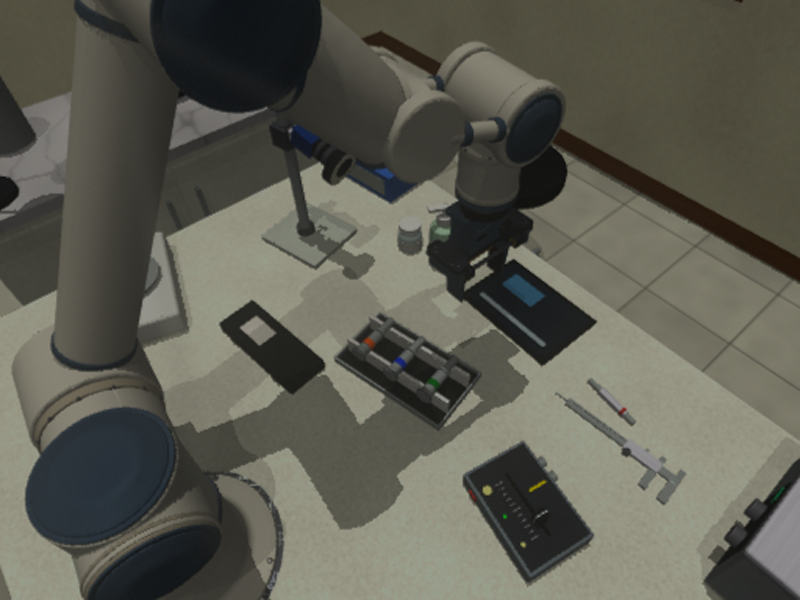

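Three views: the wrist picture shows the rack nozzles as orange (181,119), blue (206,217) and green (236,313). The controller is to the robot's right, and the inspection camera stands at its left. Next, enlarged crops of the lens and controller.

```bash
cat > h.py <<'E'
from plant import env
import numpy as np
from scipy.spatial.transform import Rotation as R
def tcp(s=None):
    s=s or env.get_state(); T=np.eye(4); T[:3,:3]=R.from_rotvec(s["tcp_rot"]).as_matrix(); T[:3,3]=s["position"]; return T
def ray(n,p,T=None):
    m=env.camera_model(n); d=np.array([(p[0]-m["cx"])/m["fx"],(p[1]-m["cy"])/m["fy"],1.])
    if n=="wrist":
        r=np.hypot(*d[:2]); d=np.array([*(d[:2]/r*np.sin(r)),np.cos(r)]); M=(tcp() if T is None else T)@m["hand_eye"]
    else: M=m["T"]
    return M[:3,3],M[:3,:3]@d/np.linalg.norm(d)
def onz(n,p,z,T=None):
    o,d=ray(n,p,T); return o+d*(z-o[2])/d[2]
def tri(a,b):
    (o1,d1),(o2,d2)=a,b
    s=np.linalg.lstsq(np.c_[d1,-d2],o2-o1,rcond=None)[0]
    A,B=o1+d1*s[0],o2+d2*s[1]; return (A+B)/2,np.linalg.norm(A-B)
E
python3 - <<'E'
import cv2,numpy as np
S=cv2.imread("pics/scene0.png");D=cv2.imread("pics/side0.png")
f=lambda a,x,y:cv2.resize(a[y:y+75,x:x+100],(400,300),interpolation=cv2.INTER_CUBIC)
cv2.imwrite("pics/c1.png",np.vstack([np.hstack([f(S,345,90),f(D,165,70)]),np.hstack([f(S,80,205),f(D,289,285)])]))
from h import *
np.set_printoptions(precision=4,suppress=True)
for k,b,m in(("or",(181,119),(282,88)),("bl",(206,217),(306,191)),("gr",(236,313),(333,293))):
    b=onz("wrist",np.array(b)*.64,.058);m=onz("wrist",np.array(m)*.64,.052);d=m-b
    print(k,b,m,np.linalg.norm(d[:2]),np.degrees(np.arctan2(d[1],d[0])))
for c in((143,88),(300,30),(372,330),(220,362)): print(onz("wrist",np.array(c)*.64,.016))
E
```

```text
or [0.4613 0.121  0.058 ] [0.5395 0.1372 0.052 ] 0.07983050879996775 11.721863952223126
bl [0.4785 0.0455 0.058 ] [0.5559 0.061  0.052 ] 0.07896013768140044 11.340687751187767
gr [ 0.4959 -0.0303  0.058 ] [ 0.5731 -0.0159  0.052 ] 0.07854357727306926 10.559705753954612
[0.402  0.1581 0.016 ]
[0.5445 0.1906 0.016 ]
[ 0.5995 -0.06    0.016 ]
[ 0.4566 -0.0937  0.016 ]
```

View pics/c1.png

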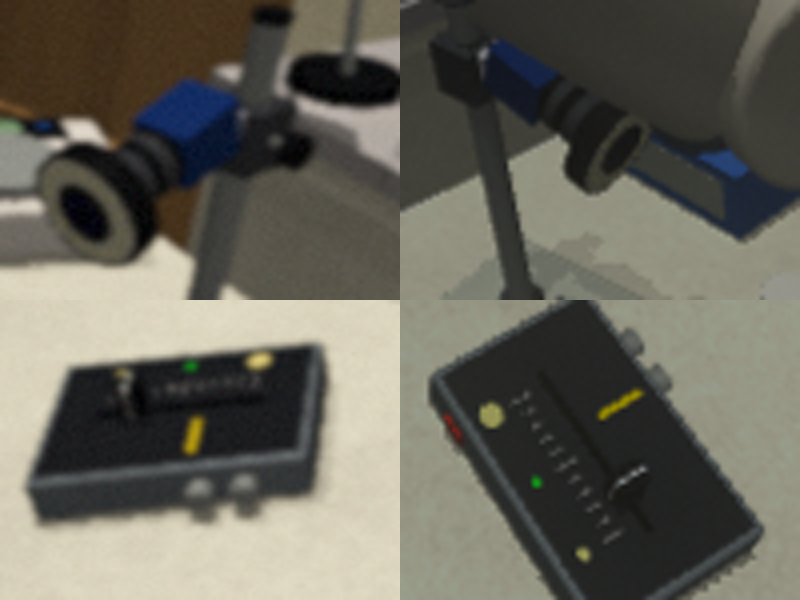

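Run:
```python
from h import *
np.set_printoptions(precision=4,suppress=True)
print("lens",tri(ray("scene",(366.4,142)),ray("side",(219.2,108))))
print("coltop",onz("scene",(412.5,93),.374)); print("base",onz("scene",(387,198),.02),onz("side",(196,146.6),.02))
print("tape",onz("scene",(128.5,238.75),.04),onz("side",(344,311.25),.04))
print("cap",onz("scene",(110.75,223),.068),onz("side",(347,328.75),.068))
a,b=onz("side",(324.25,303),.04),onz("side",(351.5,342.5),.04);print("slot",a,b,np.degrees(np.arctan2(*(a-b)[1::-1])))
a,b=onz("scene",(80+262/4,205+98/4),.04),onz("scene",(80+100/4,205+113/4),.04);print("slot",a,b,np.degrees(np.arctan2(*(a-b)[1::-1])))
```

```text
lens (array([0.6042, 0.3684, 0.2709]), np.float64(0.005918722189723327))
coltop [0.5625 0.5256 0.374 ]
base [0.5663 0.5234 0.02  ] [0.5692 0.5151 0.02  ]
tape [ 0.4969 -0.2922  0.04  ] [ 0.4993 -0.2962  0.04  ]
cap [ 0.4444 -0.3326  0.068 ] [ 0.4594 -0.3346  0.068 ]
slot [ 0.4764 -0.2468  0.04  ] [ 0.4529 -0.3612  0.04  ] 78.4138869116887
slot [ 0.4732 -0.2438  0.04  ] [ 0.4492 -0.3551  0.04  ] 77.8368402653967
```

```bash
cat >> h.py <<'E'
np.set_printoptions(precision=4,suppress=True)
def go(p,head):
    "command for TCP world p and tool-x heading (deg)"
    T=tcp(); d=T[:3,:3].T@(np.array(p)-T[:3,3]); h=np.degrees(np.arctan2(T[1,0],T[0,0]))
    t=-((head-h+180)%360-180); print("shift",d.round(4),"turn",round(t/180,4),"head",round(h,2),"rows",np.linalg.norm(d)/.0417,abs(t)/7.16)
E
python3 -c "
from h import *
go([.455,-.30,.38],-12)"
```

```text
shift [-0.3    -0.1699  0.0244] turn 0.5667 head 90.0 rows 8.28897723450918 14.2460289729684
```

Call:
arm_command(
  motion=[
    [[-0.302,-0.17,0.025],0.567],
    [[-0.302,-0.17,0.025],0.567],
    [[-0.302,-0.17,0.025],0.567],
    [[-0.302,-0.17,0.025],0.567],
    [[-0.302,-0.17,0.025],0.567],
    [[-0.302,-0.17,0.025],0.567],
    [[-0.302,-0.17,0.025],0.567],
    [[-0.302,-0.17,0.025],0.567],
  ],
)

```text
time_s: 0.82
position: [0.4605, -0.2911, 0.3803]
tcp_rot: [-3.017, -0.875, 0.001]
wrist_force: [1.9, -0.3, 0.3]
opening: 0.0914
```

```bash
python3 -c "
from h import *
go([.455,-.30,.38],-12)"
```

```text
shift [-0.0094  0.0046  0.0003] turn 0.2464 head 32.36 rows 0.2508659598695695 6.19484805631685
```

Call:
arm_command(
  motion=[
    [[-0.009,0.005,0],0.246],
    [[-0.009,0.005,0],0.246],
    [[-0.009,0.005,0],0.246],
    [[-0.009,0.005,0],0.246],
    [[-0.009,0.005,0],0.246],
    [[-0.009,0.005,0],0.246],
    [[-0.009,0.005,0],0.246],
    [[-0.009,0.005,0],0.246],
  ],
)

```text
time_s: 1.48
position: [0.4555, -0.3001, 0.3801]
tcp_rot: [-3.124, 0.329, 0.001]
wrist_force: [-0.3, -0.4, -0.3]
opening: 0.0916
```

Run:
```python
from h import *
import cv2
np.save("T1.npy",tcp()); print(tcp()[:3,3])
w=env.camera("wrist")[:,:,::-1];S=env.camera("scene")[:,:,::-1];D=env.camera("side")[:,:,::-1]
for n,a in zip("wsd",(w,S,D)): cv2.imwrite(f"pics/{n}1.png",a)
f=lambda a,x,y:cv2.resize(a[y:y+75,x:x+100],(400,300),interpolation=cv2.INTER_CUBIC)
o=np.full((600,800,3),0,np.uint8); o[:300]=np.hstack([f(S,330,90),f(D,165,70)]); o[300:]=cv2.resize(w[60:60+150,156:356],(400,300),interpolation=cv2.INTER_CUBIC).repeat(1,0) if 0 else np.hstack([cv2.resize(w,(400,300)),cv2.resize(w[110:260,156:356],(400,300),interpolation=cv2.INTER_CUBIC)])
cv2.imwrite("pics/c2.png",o)
```

```text
[ 0.4555 -0.3001  0.3801]
```

View pics/c2.png

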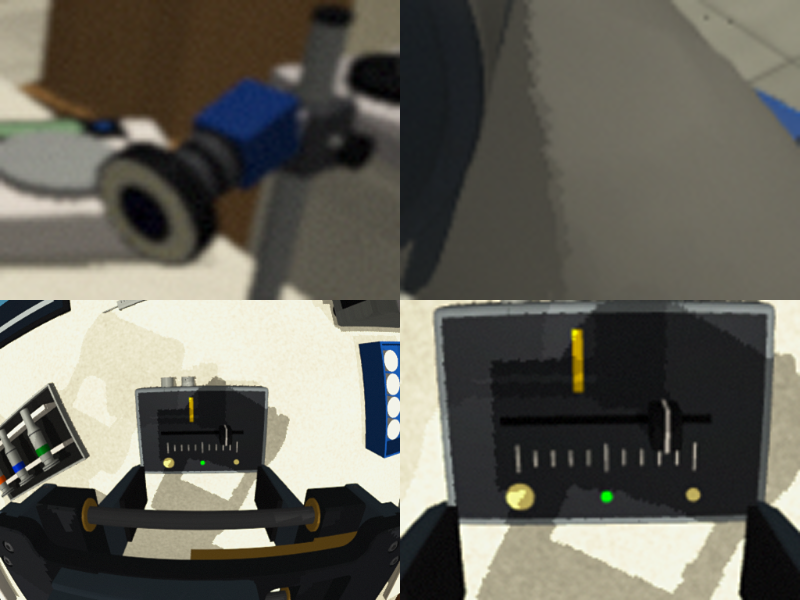

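Run:
```python
from h import *
T=np.load("T1.npy")
t=onz("wrist",(244.5,140),.04,T);c=onz("wrist",(288.5,168),.068,T);a=onz("wrist",(206,170.5),.04,T);b=onz("wrist",(311.5,169.5),.04,T)
print("tape",t,"cap",c,"slot",a,b,np.linalg.norm(a-b),np.degrees(np.arctan2(*(a-b)[1::-1])))
# panel corners
for p in((438,312),(771,308),(455,520),(765,520)): print(onz("wrist",((p[0]-400)/2+156,(p[1]-300)/2+110),.04,T))
th=np.arctan2(*(a-b)[1::-1]);yc=np.array([np.cos(th),np.sin(th),0]);print("travel",(t-c)@yc,"cap from mid",(c-(a+b)/2)@yc, "tape off",(t-(a+b)/2)@[yc[1],-yc[0],0])
go([*c[:2],.240],np.degrees(th)-90)
```

```text
tape [ 0.4974 -0.2943  0.04  ] cap [ 0.464  -0.3336  0.068 ] slot [ 0.4733 -0.2447  0.04  ] [ 0.4499 -0.3604  0.04  ] 0.117972579792107 78.5298572769598
[ 0.5407 -0.2258  0.04  ]
[ 0.5051 -0.4043  0.04  ]
[ 0.4206 -0.202   0.04  ]
[ 0.3816 -0.3836  0.04  ]
travel 0.04512588899415581 cap from mid -0.029959394759638557 tape off 0.03344971920767179
shift [0.0153 0.031  0.1402] turn -0.0019 head -11.82 rows 3.4632241069534833 0.04849774645128183
```

Tape and cap are measured (travel 45 mm, slot length and tape offset agree with the data). Descending on the cap and gripping.

Call:
arm_command(
  motion=[
    [[0.008,0.0315,0.04],-0.002],
    [[0.008,0.0315,0.08],-0.002],
    [[0.008,0.0315,0.11],-0.002],
    [[0.008,0.0315,0.13],-0.002],
    [[0.008,0.0315,0.14],-0.002],
    [[0.008,0.0315,0.14],-0.002],
    [[0.008,0.0315,0.14],-0.002],
  ],
)

```text
time_s: 2.22
position: [0.4571, -0.3327, 0.2408]
tcp_rot: [3.126, -0.312, -0.001]
wrist_force: [0.4, -0.5, 0.0]
opening: 0.0913
```

Call:
arm_command(
  motion=[
    [[0,0,0],0],
    [[0,0,0],0],
    [[0,0,0],0],
    [[0,0,0],0],
    [[0,0,0],0],
    [[0,0,0],0],
    [[0,0,0],0],
    [[0,0,0],0],
  ],
  hand=-1,
  grip_force=10,
)

```text
time_s: 2.88
position: [0.457, -0.3327, 0.2408]
tcp_rot: [3.126, -0.312, -0.001]
wrist_force: [0.3, 0.3, -0.7]
opening: 0.0409
```

Call:
arm_command(
  motion=[
    [[0,0,0],0],
    [[0,0,0],0],
    [[0,0,0],0],
    [[0,0,0],0],
    [[0,0,0],0],
  ],
)

```text
time_s: 3.3
position: [0.457, -0.3327, 0.2408]
tcp_rot: [3.126, -0.312, -0.001]
wrist_force: [-0.8, -0.4, -0.4]
opening: 0.0158
```

Run:
```python
from h import *
T=tcp(); t=np.array([.4974,-.2943,0]); d=T[:3,:3].T@(t-T[:3,3]); print(d,env.get_state()["opening"],T[:3,3])
```

```text
[ 0.0321 -0.0457  0.2408] 0.01581902996698688 [ 0.457  -0.3327  0.2408]
```

Opening 15.8 mm matches the 16 mm cap, so it is held. Sliding -45.7 mm in tool y.

Call:
arm_command(
  motion=[
    [[0,-0.012,0],0],
    [[0,-0.024,0],0],
    [[0,-0.036,0],0],
    [[0,-0.0457,0],0],
    [[0,-0.0457,0],0],
    [[0,-0.0457,0],0],
    [[0,-0.0457,0],0],
  ],
)

```text
time_s: 3.88
position: [0.4661, -0.2877, 0.2408]
tcp_rot: [-3.126, 0.312, 0.001]
wrist_force: [-0.3, 1.5, 1.9]
opening: 0.0157
```

Call:
arm_command(
  motion=[
    [[0,0,0],0],
    [[0,0,0],0],
    [[0,0,0],0],
    [[0,0,0],0],
    [[0,0,0],0],
    [[0,0,0],0],
  ],
  hand=0.4,
)

```text
time_s: 4.38
position: [0.4661, -0.2879, 0.2408]
tcp_rot: [3.126, -0.312, -0.001]
wrist_force: [-0.2, 0.9, 0.4]
opening: 0.053
```

Run:
```python
from h import *
T=tcp(); t=np.array([.4974,-.2943,0]); d=T[:3,:3].T@(t-T[:3,3]); print(d,env.get_state()["opening"],T[:3,3])
```

```text
[0.0322 0.0001 0.2408] 0.053000435930845496 [ 0.4661 -0.2879  0.2408]
```

Call:
arm_command(
  motion=[
    [[0,0,-0.04],0],
    [[0,0,-0.08],0],
    [[0,0,-0.12],0],
    [[0,0,-0.14],0],
    [[0,0,-0.14],0],
  ],
)

```text
time_s: 4.8
position: [0.4669, -0.2885, 0.3856]
tcp_rot: [3.122, -0.312, 0.009]
wrist_force: [0.3, 0.0, 1.3]
opening: 0.0636
```

Run:
```python
from h import *
import cv2
np.save("T2.npy",tcp()); w=env.camera("wrist")[:,:,::-1]; cv2.imwrite("pics/w2.png",w)
cv2.imwrite("pics/c3.png",cv2.resize(w[90:240,156:356],(800,600),interpolation=cv2.INTER_CUBIC))
go([.49,.047,.36],12.3)
```

```text
shift [-0.0433 -0.3332  0.0223] turn -0.1317 head -11.4 rows 8.076349442580167 3.309675494022556
```

View pics/c3.png

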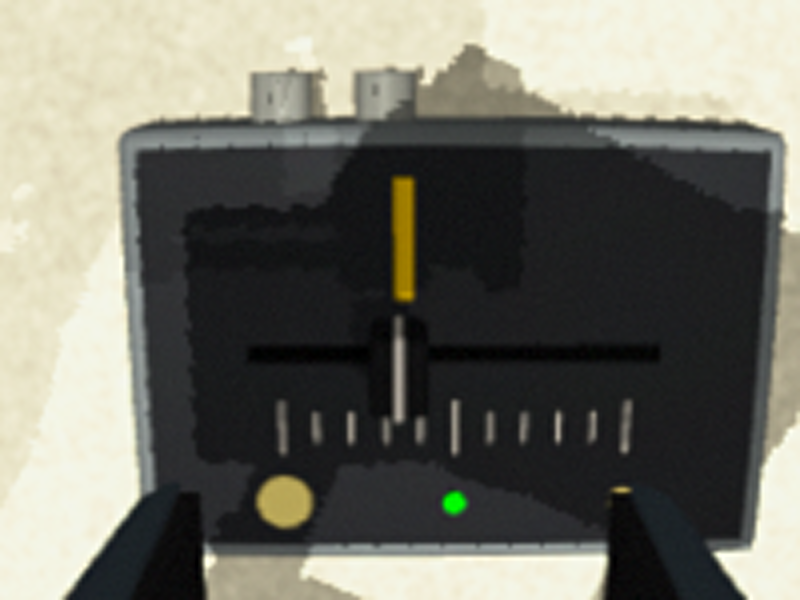

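The white line (x≈399) stands at the tape (x≈403), about 1 mm off, and the cap has been let go. On to the rack.

Call:
arm_command(
  motion=[
    [[-0.043,-0.333,0.022],-0.132],
    [[-0.043,-0.333,0.022],-0.132],
    [[-0.043,-0.333,0.022],-0.132],
    [[-0.043,-0.333,0.022],-0.132],
    [[-0.043,-0.333,0.022],-0.132],
    [[-0.043,-0.333,0.022],-0.132],
    [[-0.043,-0.333,0.022],-0.132],
    [[-0.043,-0.333,0.022],-0.132],
  ],
)

```text
time_s: 5.52
position: [0.4894, 0.0459, 0.3594]
tcp_rot: [3.12, 0.338, 0.001]
wrist_force: [0.8, 0.1, 1.2]
opening: 0.0638
```

Call:
arm_command(
  motion=[
    [[0,0,0],0],
    [[0,0,0],0],
    [[0,0,0],0],
  ],
)

```text
time_s: 5.77
position: [0.4891, 0.0459, 0.3586]
tcp_rot: [3.12, 0.339, -0.001]
wrist_force: [0.9, -0.4, 0.3]
opening: 0.0638
```

Run:
```python
from h import *
import cv2
np.save("T3.npy",tcp()); print(tcp()[:3,3]); w=env.camera("wrist")[:,:,::-1]; cv2.imwrite("pics/w3.png",w)
for n in("side","scene"): cv2.imwrite(f"pics/{n}3.png",env.camera(n)[:,:,::-1])
cv2.imwrite("pics/c4.png",cv2.resize(w[70:250,136:376],(800,600),interpolation=cv2.INTER_CUBIC))
```

```text
[0.4891 0.0459 0.3586]
```

View pics/c4.png

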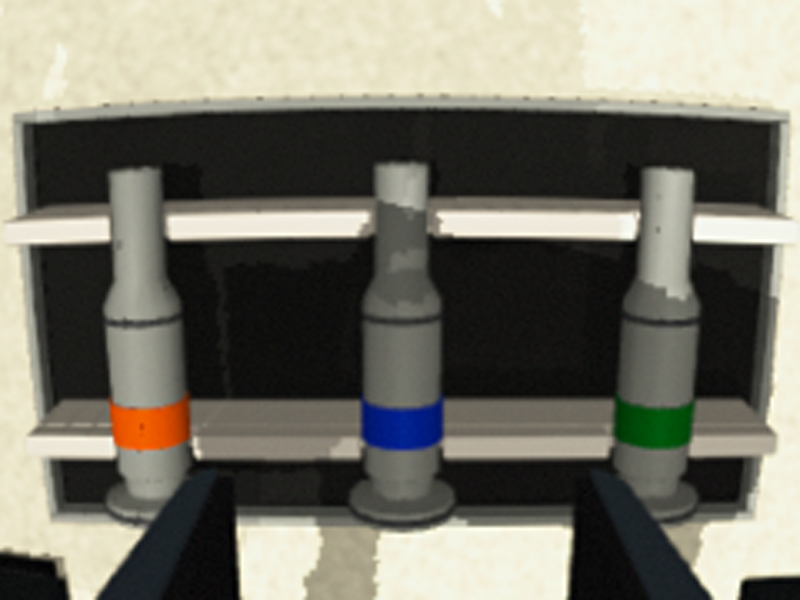

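Run:
```python
from h import *
T=np.load("T3.npy"); q=lambda x,y,z:onz("wrist",(x*.3+136,y*.3+70),z,T)
m=q(402,165,.054);s=q(402,322,.058);f=q(402,497,.063)
d=m-f;th=np.arctan2(d[1],d[0]);u=np.array([np.cos(th),np.sin(th),0])
print(m,s,f,"len",d[:2]@u[:2],"sh",(m-s)@u,np.degrees(th)); c=m-.055*u; print("centre",c)
for k,a in(("or",(136,170)),("gr",(667,170))): print(k,q(*a,.054)-.055*u)
r=[q(*p,.016) for p in((16,116),(787,116),(750,517),(52,519))];print(r,np.mean(r,0))
g=c-.006*u; print("grip",g); go([g[0],g[1],.046+.006+.172],np.degrees(th))
```

```text
[0.5526 0.0603 0.054 ] [0.5084 0.0506 0.058 ] [0.4568 0.0393 0.063 ] len 0.09807125291777034 sh 0.04520992271193669 12.372602878901189
centre [0.4989 0.0485 0.054 ]
or [0.4824 0.1243 0.054 ]
gr [ 0.5156 -0.027   0.054 ]
[array([0.5423, 0.1911, 0.016 ]), array([ 0.5981, -0.0628,  0.016 ]), array([ 0.4551, -0.0939,  0.016 ]), array([0.3988, 0.1599, 0.016 ])] [0.4986 0.0486 0.016 ]
grip [0.493  0.0472 0.054 ]
shift [ 0.004  -0.002   0.1351] turn -0.0007 head 12.25 rows 3.242596716754689 0.016737773864741998
```

Call:
arm_command(
  motion=[
    [[0.004,-0.002,0.04],0],
    [[0.004,-0.002,0.08],0],
    [[0.004,-0.002,0.115],0],
    [[0.004,-0.002,0.135],0],
    [[0.004,-0.002,0.135],0],
    [[0.004,-0.002,0.135],0],
  ],
)

```text
time_s: 6.42
position: [0.493, 0.0462, 0.2239]
tcp_rot: [3.121, 0.333, -0.002]
wrist_force: [0.7, 0.1, 0.5]
opening: 0.0637
```

Call:
arm_command(
  motion=[
    [[0,0,0],0],
    [[0,0,0],0],
    [[0,0,0],0],
    [[0,0,0],0],
    [[0,0,0],0],
    [[0,0,0],0],
    [[0,0,0],0],
    [[0,0,0],0],
  ],
  hand=-1,
  grip_force=20,
)

```text
time_s: 7.08
position: [0.4931, 0.0462, 0.2241]
tcp_rot: [3.121, 0.333, -0.002]
wrist_force: [0.7, 0.6, 4.8]
opening: 0.0236
```

Call:
arm_command(
  motion=[
    [[0,0,-0.02],0],
    [[0,0,-0.04],0],
    [[0,0,-0.06],0],
    [[0,0,-0.06],0],
    [[0,0,-0.06],0],
    [[0,0,-0.06],0],
    [[0,0,-0.06],0],
    [[0,0,-0.06],0],
  ],
)

```text
time_s: 7.75
position: [0.4928, 0.0464, 0.2831]
tcp_rot: [3.121, 0.333, -0.004]
wrist_force: [0.4, -0.8, -1.5]
opening: 0.0233
```

Call:
arm_command(
  motion=[
    [[-0.03,0.015,0],0],
    [[-0.06,0.03,0],0],
    [[-0.08,0.04,0],0],
    [[-0.08,0.04,0.02],0],
    [[-0.08,0.04,0.035],0],
    [[-0.08,0.04,0.035],0],
    [[-0.08,0.04,0.035],0],
    [[-0.08,0.04,0.035],0],
  ],
)

```text
time_s: 8.42
position: [0.4232, -0.0095, 0.2487]
tcp_rot: [3.121, 0.333, -0.005]
wrist_force: [0.7, -0.1, -2.5]
opening: 0.023
```

Run:
```python
from h import *
import cv2
s=env.get_state();print(s["wrist_force"],s["opening"]);np.save("T4.npy",tcp()); T=tcp();print(T[:3,3]); w=env.camera("wrist")[:,:,::-1]; D=env.camera("side")[:,:,::-1]
cv2.imwrite("pics/w4.png",w);cv2.imwrite("pics/side4.png",D)
o=np.hstack([cv2.resize(w[100:300,180:330],(400,533)),cv2.resize(D[190:310,180:270],(400,533),interpolation=cv2.INTER_CUBIC)]);cv2.imwrite("pics/c5.png",o)
o=np.array([.4986,.0486]);c,sn=np.cos(np.radians(12.4)),np.sin(np.radians(12.4));print("rack xy",np.array([[c,sn],[-sn,c]])@(T[:2,3]-o))
```

```text
[ 0.6527 -0.1381 -2.522 ] 0.023029432931193708
[ 0.4232 -0.0095  0.2487]
rack xy [-0.0861 -0.0406]
```

View pics/c5.png

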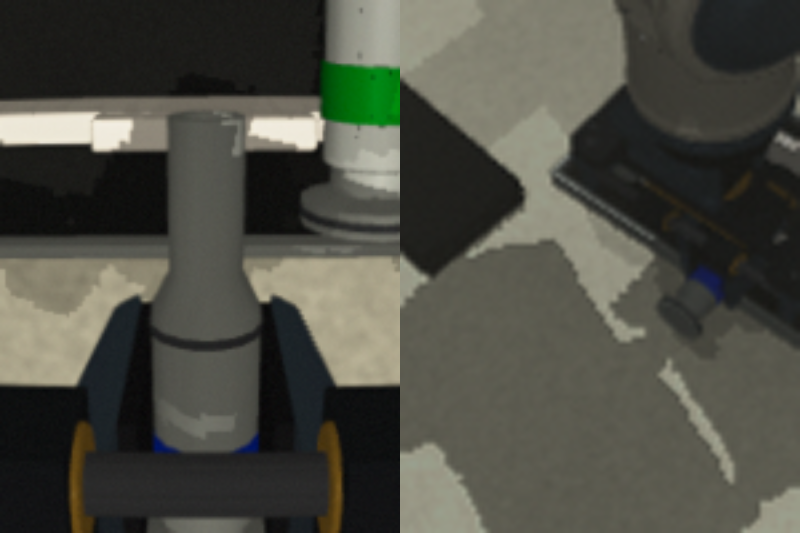

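```bash
cat >> h.py <<'E'
def pred(pitch,drop=.178,back=.006):
    "wrist rows of mouth top, shoulder line for pitch(deg), in tool frame"
    m=env.camera_model("wrist"); H=np.linalg.inv(m["hand_eye"]); out=[]
    c,s=np.cos(np.radians(pitch)),np.sin(np.radians(pitch))
    for a,h in((.055+back,.008),(.010+back,.012)):
        P=H@np.array([a*c-h*s,0,drop-(a*s+h*c),1]); r=np.arctan2(np.hypot(P[0],P[1]),P[2]); out.append(m["cy"]+m["fy"]*r*P[1]/np.hypot(P[0],P[1]))
    return np.array(out)
E
python3 -c "
from h import *
for p in range(-5,31,5): print(p,pred(p))"
```

```text
-5 [144.117  228.0139]
0 [146.6189 230.7794]
5 [150.2057 233.7035]
10 [154.9515 236.7579]
15 [160.9175 239.9118]
20 [168.1437 243.1324]
25 [176.6395 246.3856]
30 [186.3729 249.6365]
```

Call:
arm_command(
  motion=[
    [[0,0,0.005],0],
    [[0,0,0.01],0],
    [[0,0,0.015],0],
    [[0,0,0.02],0],
    [[0,0,0.025],0],
    [[0,0,0.03],0],
    [[0,0,0.035],0],
    [[0,0,0.035],0],
  ],
)

```text
time_s: 9.18
position: [0.4232, -0.0096, 0.2132]
tcp_rot: [3.121, 0.333, -0.004]
wrist_force: [-1.1, -0.2, 0.6]
opening: 0.024
```

Run:
```python
from h import *
import cv2
s=env.get_state();print(s["wrist_force"],s["opening"],s["position"]); w=env.camera("wrist")[:,:,::-1]
cv2.imwrite("pics/w5.png",w)
cv2.imwrite("pics/c6.png",cv2.resize(w[100:300,180:330],(400,533)))
```

```text
[-1.1091 -0.1932  0.6074] 0.02395234434700847 [ 0.4232 -0.0096  0.2132]
```

View pics/c6.png

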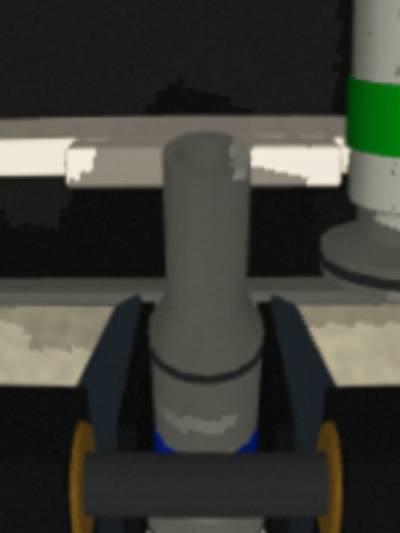

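```bash
cat >> h.py <<'E'
def rows(pitch,drop,back,pts):
    m=env.camera_model("wrist"); H=np.linalg.inv(m["hand_eye"]); out=[]
    c,s=np.cos(np.radians(pitch)),np.sin(np.radians(pitch))
    for a,h in pts:
        a+=back; P=H@np.array([a*c-h*s,0,drop-(a*s+h*c),1]); q=np.hypot(P[0],P[1]); out.append(m["cy"]+m["fy"]*np.arctan2(q,P[2])*P[1]/q)
    return np.array(out)
E
python3 - <<'E'
from h import *
import cv2
from scipy.optimize import least_squares
f=least_squares(lambda x:(rows(x[0],.178,x[1],[(.055,.008),(.010,.012)])-[142.75,228.6]),[0,.006]);print("before",f.x,f.fun)
for hi in(160,164,168):
    f=least_squares(lambda x:np.r_[rows(x[0],x[1],x[2],[(.055,-.008),(.055,.008),(.010,.012)])-[149.9,hi,242.5],(x[1]-.178)*300],[15,.178,.006]);print(hi,f.x,f.fun)
w=cv2.imread("pics/w5.png");cv2.imwrite("pics/c7.png",cv2.resize(w[135:210,215:315],(800,600),interpolation=cv2.INTER_CUBIC))
E
```

```text
before [4.3985 0.0093] [ 0.4729 -0.5743]
160 [7.8109 0.1761 0.0026] [ 0.1104  0.1404 -0.3133 -0.5795]
164 [14.2966  0.1778  0.004 ] [ 0.0191  0.0081 -0.036  -0.0692]
168 [20.5028  0.1785  0.0064] [-0.0454 -0.0054  0.0722  0.1468]
```

View pics/c7.png

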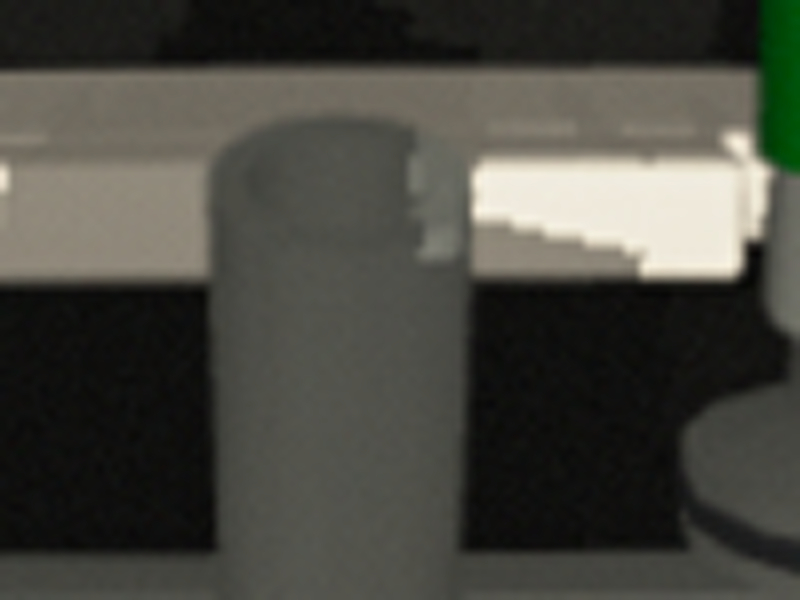

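Run:
```python
from h import *
print("bottle base",onz("scene",(530*.64,425*.64),0),"jar",onz("scene",(569*.64,400*.64),0),"pump",onz("scene",(540*.64,340*.64),.17))
L=np.array([.604,.368,.271]);C=np.array([.567,.52]);hd=np.arctan2(*(L[:2]-C)[::-1]);print(np.degrees(hd))
h2=np.array([np.cos(hd),np.sin(hd)])
def tgt(dist):
    M=L+dist*np.array([*(h2*np.cos(np.radians(20))),-np.sin(np.radians(20))]); return np.r_[M[:2]+.0575*h2,M[2]+.157]
print(tgt(.14),tgt(.1)); go(tgt(.14),np.degrees(hd)+180)
```

```text
bottle base [0.7781 0.2232 0.    ] jar [0.7509 0.3178 0.    ] pump [0.7589 0.2288 0.17  ]
-76.31907464068063
[0.6487 0.1843 0.3801] [0.6398 0.2208 0.3938]
shift [ 0.2609 -0.1416 -0.1678] turn -0.5083 head 12.19 rows 8.176500552647784 12.778092505271882
```

Call:
arm_command(
  motion=[
    [[0,0,-0.02],0],
    [[0,0,-0.05],0],
    [[0,0,-0.09],0],
    [[0,0,-0.12],0],
    [[0,0,-0.15],0],
    [[0,0,-0.16],0],
    [[0,0,-0.16],0],
  ],
  grip_force=25,
)

```text
time_s: 9.82
position: [0.424, -0.0092, 0.3759]
tcp_rot: [3.12, 0.333, 0.003]
wrist_force: [0.1, 0.1, -2.8]
opening: 0.0232
```

Call:
arm_command(
  motion=[
    [[0.02,-0.01,0],-0.508],
    [[0.05,-0.03,0],-0.508],
    [[0.08,-0.045,0],-0.508],
    [[0.11,-0.06,0],-0.508],
    [[0.14,-0.075,0],-0.508],
    [[0.17,-0.09,0],-0.508],
    [[0.2,-0.105,0],-0.508],
    [[0.22,-0.12,0],-0.508],
  ],
)

```text
time_s: 10.48
position: [0.6155, 0.156, 0.3737]
tcp_rot: [2.573, 1.797, -0.005]
wrist_force: [-0.4, 0.1, -3.0]
opening: 0.0233
```

```bash
python3 -c "
from h import *
go([.6487,.1843,.3801],103.7)"
```

```text
shift [ 0.038   0.0215 -0.0066] turn -0.1881 head 69.85 rows 1.0579731057811972 4.728132445866483
```

Call:
arm_command(
  motion=[
    [[0.01,0.01,-0.003],-0.188],
    [[0.02,0.02,-0.006],-0.188],
    [[0.038,0.0215,-0.0066],-0.188],
    [[0.038,0.0215,-0.0066],-0.188],
    [[0.038,0.0215,-0.0066],-0.188],
    [[0.038,0.0215,-0.0066],-0.188],
    [[0.038,0.0215,-0.0066],-0.188],
    [[0.038,0.0215,-0.0066],-0.188],
  ],
)

```text
time_s: 11.15
position: [0.6486, 0.1841, 0.3791]
tcp_rot: [1.945, 2.466, -0.008]
wrist_force: [0.0, 0.0, -1.9]
opening: 0.0232
```

Run:
```python
from h import *
import cv2
T=tcp();np.save("T5.npy",T);print(T[:3,3],np.degrees(np.arctan2(T[1,0],T[0,0])))
S=env.camera("scene")[:,:,::-1];D=env.camera("side")[:,:,::-1];w=env.camera("wrist")[:,:,::-1]
for n,a in zip("sdw",(S,D,w)):cv2.imwrite(f"pics/{n}6.png",a)
f=lambda a,x,y,w,h,W,H:cv2.resize(a[y:y+h,x:x+w],(W,H),interpolation=cv2.INTER_CUBIC)
S0=f(S,300,85,130,98,400,300);D0=f(D,165,70,130,98,400,300);W0=f(w,180,100,150,112,400,300)
S1=f(cv2.imread("pics/side3.png"),165,70,130,98,400,300)
cv2.imwrite("pics/c8.png",np.vstack([np.hstack([f(S,280,85,160,120,400,300),f(D,165,70,133,100,400,300)]),np.hstack([W0,f(cv2.imread("pics/side3.png"),165,70,133,100,400,300)])]))
```

```text
[0.6486 0.1841 0.3791] 103.46896363242092
```

View pics/c8.png

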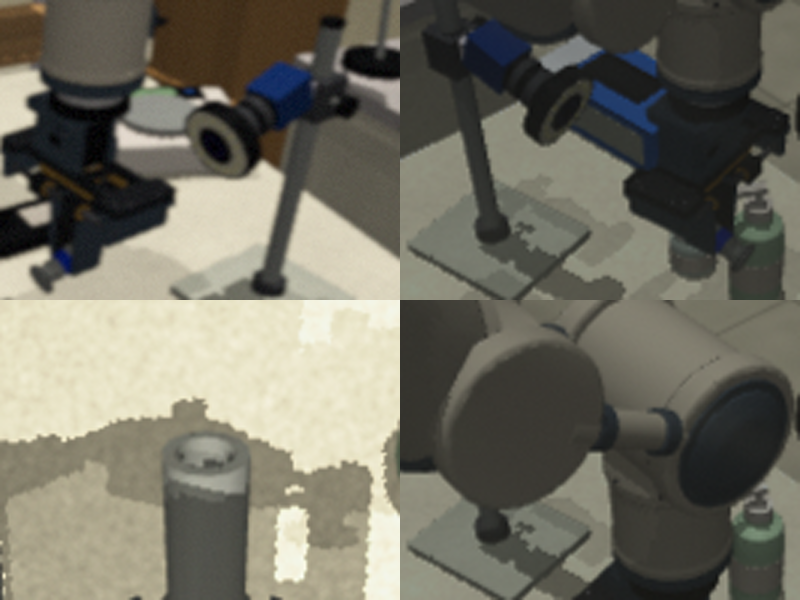

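Run:
```python
from h import *
import cv2
S=cv2.imread("pics/s1.png").astype(int);D=cv2.imread("pics/d6.png").astype(int)
print(S[124:162:1,350:388].mean(2).astype(int)[::2,::2]);print(D[90:122,207:234].mean(2).astype(int)[:,::1])
```

```text
[[131 118  86  97 117 111 149 186 188 191 160  75  58  48  43  48  47  33
   27]
 [143 143 142 158 179 160  68  34  36  70 115 105  62  28  16  36  53  52
   32]
 [144 144 143 131  83  38  14  13  11  14  17  26  39  45  40  25  28  46
   47]
 [142 145 130  78  67  75  64  43  24  18  20  19  22  38  56  45  16  27
   41]
 [145 141  92  78  84  81  83  83  70  39  23  21  17  19  33  46  30  15
   27]
 [146 135  84  79  82  81  82  86  83  80  44  17  15  12  18  35  32  13
   20]
 [124 112  73  83  87  62  44  52  72  84  80  48  16  13   7  16  31  20
   16]
 [ 83  86  79  80  79  31   6   2  25  60  83  78  40  13  12  15  18  22
   34]
 [175 187 164  92  76  30   7   8   5  22  64  82  71  28  11  14  13  34
   51]
 [190 190 183 113  78  43   9   3  10  10  37  75  83  50  17  12   7  35
   44]
 [115 119 120  96  82  68  19   0   4   8   7  60  83  72  24  12   9  29
   48]
 [104 104 106  99  82  81  50  13   4   5   7  48  83  79  42   7  10  27
   46]
 [102 105 103 105  97  81  77  52  19   9  11  49  79  83  58   9  13  64
   62]
 [102 101 103 104 104  83  70  82  68  46  49  
[... 3356 characters left out ...]
  44  49  50  51  51]
 [134 113  64  33  38  51  53  53  49  54  88 128 135 135 133 134 135 133
  103  85  59  46  39  39  44  50  52]
 [134 135 114  79  49  49  59  56  66  81 126 134 135 136 134 134 134 134
  134 134 102  86  59  44  38  40  47]
 [137 135 135 134  96  77  91  87 125 134 134 135 134 137 136 136 136 135
  135 135 134 133 103  68  48  39  39]
 [135 135 132 133 133 134 134 132 133 134 135 135 134 135 135 137 135 134
  133 135 134 134 134 103  86  62  47]
 [134 134 134 133 134 134 134 134 134 134 135 134 133 134 133 133 134 134
  134 135 136 135 136 137 134 104  90]
 [134 135 134 134 134 134 134 135 134 134 134 133 134 134 133 134 135 135
  136 135 135 136 135 136 135 135 137]]
```

Run:
```python
from h import *
print(tri(ray("scene",(366,142.5)),ray("side",(220,107))))
# column axis: side foot, clamp; scene top
print(onz("side",(195,146),.02),onz("scene",(280+270/2.5,85+283/2.5),.02))
# scene nozzle flange centre & band now vs predicted
T=np.load("T5.npy");p=np.radians(20.5);
def tool(a): return (T@np.array([(a+.0064)*np.cos(p),0,.1785-(a+.0064)*np.sin(p),1]))[:3]
for n in("scene","side"):
    m=env.camera_model(n)
    for k,a in(("mouth",.055),("band",-.03),("tail",-.055)):
        P=np.linalg.inv(m["T"])@np.r_[tool(a),1];x,y=m["fx"]*P[0]/P[2]+m["cx"],m["fy"]*P[1]/P[2]+m["cy"]
        print(n,k,x,y,"tile",((x-280)*2.5,(y-85)*2.5) if n=="scene" else (400+(x-165)*3.008,(y-70)*3))
```

```text
(array([0.607 , 0.3664, 0.2726]), np.float64(0.0025096565742633663))
[0.5682 0.5206 0.02  ] [0.5684 0.5258 0.02  ]
scene mouth 326.7101742598196 172.91748247828738 tile (np.float64(116.77543564954902), np.float64(219.79370619571847))
scene band 302.0944061283659 191.96486936998375 tile (np.float64(55.23601532091476), np.float64(267.41217342495935))
scene tail 294.6659939648255 197.7128858330224 tile (np.float64(36.66498491206369), np.float64(281.782214582556))
side mouth 252.43646910535816 134.90467160087132 tile (np.float64(663.0088990689173), np.float64(194.71401480261397))
side band 273.06846053578585 151.9121746553872 tile (np.float64(725.0699292916438), np.float64(245.73652396616157))
side tail 279.194232678989 156.96181267933224 tile (np.float64(743.4962518983989), np.float64(260.8854380379967))
```

Run:
```python
from h import *
import cv2
T=np.load("T5.npy");p=np.radians(20.5)
def tool(a): return (T@np.array([(a+.0064)*np.cos(p),0,.1785-(a+.0064)*np.sin(p),1]))[:3]
t,e=tri(ray("scene",(297,195.5)),ray("side",(277.4,153.3)));print("tail",t,e,tool(-.055))
for f,c in(("s6",(285,180,60,40)),("d6",(255,135,50,40))):
    a=cv2.imread(f"pics/{f}.png").astype(int);x,y,w,h=c;s=a[y:y+h,x:x+w];m=(s[...,0]-s[...,2]>35)&(s[...,0]-s[...,1]>25)
    q=np.argwhere(m);print(f,q.mean(0)[::-1]+[x,y],len(q),q.min(0)[::-1]+[x,y],q.max(0)[::-1]+[x,y])
a=cv2.imread("pics/s6.png");b=cv2.imread("pics/d6.png")
F=lambda a,x,y:cv2.resize(a[y:y+40,x:x+40],(400,400),interpolation=cv2.INTER_CUBIC)
cv2.imwrite("pics/c9.png",np.hstack([F(a,282,175),F(b,255,135)]))
```

```text
tail [0.6595 0.1465 0.1911] 0.004362776866310435 [0.6587 0.1389 0.1838]
s6 [305.375 188.625] 40 [302 185] [308 193]
d6 [271.4 149.2] 5 [271 148] [272 150]
```

Run:
```python
from h import *
import cv2
w=cv2.imread("pics/w6.png").astype(int);v=cv2.imread("pics/w5.png").astype(int)
print("w6 rim");print(w[144:174,240:276:2].mean(2).astype(int))
for n,a in(("w6",w),("w5",v)): print(n,[(r,int(a[r,252:263].mean())) for r in range(225,252)])
print("edges r200",w[200,235:285].mean(1).astype(int))
print("w4",[(r,int(cv2.imread("pics/w4.png")[r,252:263].mean())) for r in list(range(138,150))+list(range(220,235))])
```

```text
w6 rim
[[129 131 126 122 124 122 123 125 126 180 200 218 214 219 227 224 224 220]
 [124 125 123 125 124 124 126 129 129 128 130 185 191 215 227 227 223 220]
 [126 128 127 128 125 125 128 133 129 124 121 132 132 185 227 228 224 220]
 [129 128 126 131 128 125 128 132 127 122 123 127 126 135 222 226 226 222]
 [130 126 129 129 129 124 124 125 121 118 122 126 127 121 184 198 220 224]
 [129 127 128 127 125 117 106 115 112 110 114 117 119 123 131 132 188 227]
 [131 127 128 122 116 110  96 109 114 110 109 104 105 116 123 123 143 226]
 [132 129 123 112 109 110 122 132 143 141 136 118 107 105 114 125 136 197]
 [131 127 113 108 111 121 143 155 164 163 162 141 123 107 107 115 131 135]
 [129 120 109 109 115 132 149 156 164 165 162 156 141 115 107 109 125 126]
 [126 113 107 104 114 135 150 157 163 166 163 156 145 123 109 109 114 125]
 [122 109 107  96 115 133 148 156 162 164 164 155 142 126 106 110 109 127]
 [117 108 106  88 108 128 140 148 154 160 162 156 135 116 103 108 111 128]
 [115 108 106  84  88 123 133 139 142 149 149 151 129  93  97 110 109 128]
 [116 106 106  87  71 122 133 138 142 142 1
[... 1578 characters left out ...]
 81), (236, 81), (237, 81), (238, 81), (239, 79), (240, 64), (241, 35), (242, 33), (243, 45), (244, 70), (245, 81), (246, 81), (247, 81), (248, 81), (249, 81), (250, 81), (251, 80)]
edges r200 [164 159 155 153 155 157 160 107  68  68  73  75  76  76  78  80  80  80
  82  81  79  81  79  80  80  78  78  78  79  78  78  76  74  74  70  68
  70 123 157 162 163 163 164 165 167 165 161 158 176 233]
w4 [(138, 104), (139, 104), (140, 101), (141, 92), (142, 85), (143, 82), (144, 78), (145, 75), (146, 83), (147, 83), (148, 83), (149, 83), (220, 84), (221, 84), (222, 85), (223, 85), (224, 84), (225, 84), (226, 85), (227, 75), (228, 39), (229, 32), (230, 34), (231, 50), (232, 84), (233, 85), (234, 84)]
```

Run:
```python
from h import *
from scipy.optimize import least_squares
T=np.load("T5.npy")
pts=[(.055,-.008),(.055,.008),(.055,-.0055),(.055,.0055),(.010,.012)];ob=np.array([148.7,165,151,162.8,241.6])
def proj(n,P):
    m=env.camera_model(n);P=np.linalg.inv(m["T"])@np.r_[P,1];return np.array([m["fx"]*P[0]/P[2]+m["cx"],m["fy"]*P[1]/P[2]+m["cy"]])
def pt(x,a):
    p=np.radians(x[0]);a+=x[2];return (T@np.array([a*np.cos(p),0,x[1]-a*np.sin(p),1]))[:3]
def f(x,st=1):
    r=(rows(*x,pts)-ob)/.7
    s=np.r_[proj("scene",pt(x,-.055))-[297,195.5],proj("side",pt(x,-.055))-[277.4,153.3]]/1.5*st
    return np.r_[r,s,(x[1]-.178)/.004]
for st in(0,1):
    g=least_squares(f,[18,.178,.006],args=(st,),x_scale=[10,.01,.01]);print(g.x,g.fun.round(2),"mouth tool",np.linalg.inv(T)[:3]@np.r_[pt(g.x,.055),1],"centre",pt(g.x,0))
```

```text
[18.4044  0.1787  0.0067] [-0.03  0.39  0.09 -0.49  0.05 -0.    0.    0.    0.    0.18] mouth tool [ 0.0586 -0.      0.1592] centre [0.6467 0.1895 0.2025]
[18.9186  0.1776  0.0074] [-0.57  0.52 -0.35 -0.47  0.71 -1.42  0.91  1.12  2.02 -0.1 ] mouth tool [ 0.059  -0.      0.1574] centre [0.6465 0.1901 0.2039]
```

```bash
python3 -c "
from h import *
go([.6442,.2184,.395],104.1)"
```

```text
shift [ 0.0343  0.0037 -0.0153] turn -0.0029 head 103.57 rows 0.9045469993963465 0.07396667106861171
```

Call:
arm_command(
  motion=[
    [[0.007,0.001,-0.004],-0.003],
    [[0.014,0.002,-0.008],-0.003],
    [[0.021,0.003,-0.011],-0.003],
    [[0.028,0.0037,-0.014],-0.003],
    [[0.0343,0.0037,-0.0153],-0.003],
    [[0.0343,0.0037,-0.0153],-0.003],
    [[0.0343,0.0037,-0.0153],-0.003],
    [[0.0343,0.0037,-0.0153],-0.003],
  ],
)

```text
time_s: 11.97
position: [0.6442, 0.2184, 0.3948]
tcp_rot: [1.931, 2.476, -0.007]
wrist_force: [-0.5, 0.1, -2.4]
opening: 0.0237
```

Run:
```python
from h import *
import cv2
go([.6442,.2184,.395],104.1);s=env.get_state();print(s["wrist_force"],s["opening"],s["position"])
S=env.camera("scene")[:,:,::-1];D=env.camera("side")[:,:,::-1];w=env.camera("wrist")[:,:,::-1]
f=lambda a,x,y,w,h:cv2.resize(a[y:y+h,x:x+w],(400,300),interpolation=cv2.INTER_CUBIC)
cv2.imwrite("pics/c10.png",np.vstack([np.hstack([f(S,310,105,100,75),f(D,180,70,133,100)]),np.hstack([f(w,180,100,150,112),f(D,285,285,100,75)])]))
```

```text
shift [ 0.      0.     -0.0002] turn 0.0001 head 104.11 rows 0.00394249608645989 0.002055157824551069
[-0.4754  0.1204 -2.3738] 0.02371108443819075 [0.6442 0.2184 0.3948]
```

View pics/c10.png

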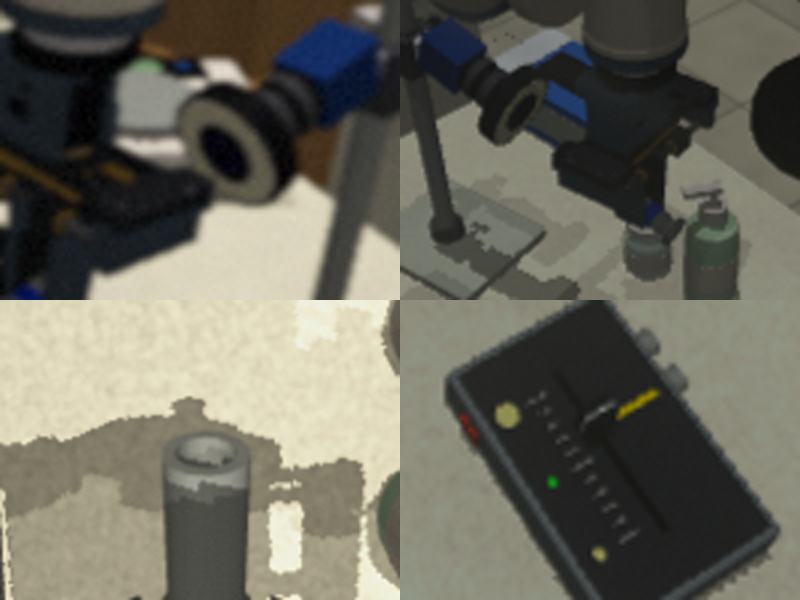

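The nozzle sits unchanged in the hand: in the wrist tile the rim is at about (206,455). In the side tile its tail, near (665,225), points up at the lens, near (522,105). The dimmer line is in line with the tape. Handing in.

Call:
arm_command(
  motion=[
    [[0,0,0],0],
    [[0,0,0],0],
    [[0,0,0],0],
    [[0,0,0],0],
  ],
)

```text
time_s: 12.45
position: [0.6443, 0.218, 0.3948]
tcp_rot: [1.931, 2.476, -0.007]
wrist_force: [-0.3, 0.3, -1.6]
opening: 0.0234
```

```bash
python3 -c "
from plant import env
print(env.get_state()['dq']); print(env.finish_job())"
```

```text
[-0.00068297 -0.00105483  0.00098551  0.00064313 -0.00028343 -0.00073334]
the job is handed in; nothing more can be done
None
```

I slid the dimmer to the tape mark and let go. Then I lifted the blue-banded nozzle out of the rack and handed in the job, holding it in front of the camera lens at about 12.5 s. `finish_job` gives no verdict, so the numbers below are my own measurements.

- **Tilt:** The tool always points straight down, so I got the 20° slope by pressing the nozzle's mouth on the rack's rear rail between two notches. This turned it in the jaws.
- **Dimmer:** The white line stood about 1 mm from the tape mark in the wrist view. It still lined up with the tape in the last side view.
- **Nozzle position:** The fitted position puts the mouth about 100 mm in front of the lens and on the line of sight. The nozzle's slope is about 18.5°, roughly 1.5° off the line of sight.
- **At rest:** The arm was still and the jaws were closed on the nozzle, at an opening of about 23.5 mm.
- **Disagreements:** The scene and side cameras together put the nozzle's tail about 7 mm further forward and 7 mm higher than I had predicted from the wrist view. Fitting all the views together reduced this to a few mm, inside the 12 mm limit. The two sight lines to the lens passed 2.5 mm apart, and the lens-to-column distance came out at 160 mm, as specified.
- **Not directly seen:** The gripper hid the mouth from the scene and side cameras at the final pose. Its position there comes from the fit made just before the last 38 mm move. The wrist view showed no change in the hand afterwards.

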